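Press a glued frame corner in its jig, then draw it out and hold up its back

ROBOT

A 6-joint arm with a two-finger parallel gripper is mounted at the origin on the work surface. World frame = base frame: x ahead of the robot, y to its left, z up, the work surface at z = 0. Lengths are in mm, angles in rad, forces in N, time in s.
With the tool pointing down it reaches from about 400 to 925 mm from the base axis. Payload 12.5 kg.
Tool frame: the origin (TCP) lies on the centre line of the jaws, within the pads' length; the fingertips stand 25 mm ahead of it and the grasp point (between the pads) lies 6 mm ahead of it (env.tip_extent is the distance from the TCP to the fingertips, in mm); x points along the fingers, z is the direction in which the jaws open and shut, and the axes are right-handed (so a half turn about x gives the same grasp; the last joint's range is limited). The gripper opens to 95 mm and grips with 3 to 60 N. Pads are 20 mm wide; open, the fingers measure 119 mm over their backs; the gripper's body (75 mm by 180 mm) begins 59 mm behind the grasp point.
Start: joints at [-1.257, 0.491, 1.559, -0, 1.092, -0.106], TCP at [254.759, -570.738, 239.661] pointing down, gripper open.
Joint ranges: [-3.1, 3.1], [-0.84, 2.19], [0.05, 2.79], [-1.13, 4.28], [0.06, 2.93], [-2.69, 2.69]. Speed limits (rad/s): [2.22, 2.22, 2.79, 3.14, 3.14, 3.14].

INTERFACE

Orientations are given as [roll, pitch, yaw] about the fixed x, y, z axes, in that order (R = Rz(yaw) Ry(pitch) Rx(roll)).
In Python, from cell import env gives the robot as it stands.
- The arm moves only by the tool step_arm, never from a script. Its argument "rows" is a list of rows, each a list of 6 numbers: the shift along the tool's x, y, z in mm, then the turn, a rotation vector about the tool's x, y, z in rad. In form: [[x, y, z, wx, wy, wz], ...]. A call has 1 to 8 rows; each row shifts and turns the pose as measured when the row begins, along the tool's axes as they then stand; what a row does not reach is not made up. A row lasts 1/8 s, in which the tool goes at most 62.5 mm and 10.7 degrees, less where a joint would pass 70% of its speed; a pose out of reach is approached as far as the arm can. A call is refused whole if a number of a shift passes 62.5 or a number of a turn 0.188, either way. A call with a gripper value outside its range is refused whole. "grip" is the finger opening in mm, from 0 to 95.1, set as the call begins (left out, the last holds). The fingers move at their own pace and stop on an object; the grip force is fixed at half the most. Time passes only in rows, so rows that do not move let the fingers close. It gives the time, the measured TCP pose, the force and the opening at its end, in the units of the state.
- env.state(): the state, without advancing time (a new reading comes with each control period).
- env.read_camera(name): name is "scene" or "top"; returns the picture (480x640x3 uint8, red, green, blue); there is no depth.
- env.get_calibration(name): a dict with "fx", "fy", "cx", "cy" (pixels), "D" ([k1, k2, p1, p2, k3] as OpenCV has them; the pictures are not rectified), "pose" (4x4, takes a point from camera to world coordinates). Camera axes: x right, y down, z forward; pixel columns grow to the right and rows downward; lengths in mm; the calibration is good to about 2 mm. A picture is of the moment at which its call begins. get_calibration takes no time and is no camera call.
- env.job_done(): hands the job in, once; it reports no verdict.
The state is a dict: "t": time; "joints": joint angles; "qvel": joint speeds; "tau": joint torques, N m; "eef_pos": TCP position; "tcp_rot": TCP orientation; "ft_force": force on the tool from outside, world axes, zero at the start; "moment": the same for the moment, N m; "opening": opening from 0.0 (shut) to 1.0 (fully open).
Only numpy, scipy, OpenCV 4.12 (cv2) and the standard library are available. Lean on these libraries where they do the work, as an engineer would, in place of code of your own. Each camera call takes 0.05 s, during which the arm holds its last target.

TASK

The frame corner lying in the corner jig has just been joined with quick-setting glue: swing the handle of the toggle clamp up and over until the clamp locks down on the joint, leave it locked for two seconds, then swing it fully back open. Then draw the corner up out of the jig, tip it nearly on edge (at least 60 degrees from lying flat, either way) so that its back can be checked, and finish while holding it still in the gripper with every part of it at least 10 cm above the bench. Leave the other things on the bench where they are.

Things in the scene. Friction and masses are not known exactly. Their poses are not given: they have to be found in the camera images.
- jig: Fixed corner jig: plywood base 213 x 116 x 18 mm with low aluminium fences, an inner block (tops 32 mm up) and a steel toggle clamp. Origin on the bench under the middle of the frame corner's mitre; x from clamp to corner along its bisector, z up. Base from x -158 to +55, y +-58 mm. Clamp moves in the plane y = 0 (+-24 mm); its foot from x -139 to -65 mm. All mm below are in this frame.
- handle_top (a point): Top of the clamp handle's black round grip (19 mm thick, 82 long). Open at the start: leans 67 deg back from the corner, top at x -204, z 113 mm (y 0). Pushed towards the corner it rises by (-191,135), (-169,160), (-135,181), (-112,189) to (-66,194): upright, at its stop, locked. Dead centre is x -73: go past it, then it stays by itself. Needs 2 to 6 N; swung back it stays too, at its stop.
- clamp_arm (a joint): Clamp arm: 0 = fully open as at the start (standing up, top about 155 mm above the bench, x -110 to -60 mm), about 1.6 when down and locked on the corner. It moves only with the handle.
- clamp_pad: Black rubber bumper (18 mm across) on the spindle at the arm's end; it comes down on the corner at x -5, y 0 mm. Its z axis points along the spindle to the arm.
- corner_mid (a point): Middle of the frame corner's mitre, half-way up. It is an L of dark wood moulding with gilt inner lip, 0.1 to 0.19 kg, two legs 30 mm wide, 24 high, 165 long outside, at a right angle; x along its bisector (legs at +45 and -45 deg from x), z up from its flat back. It lies in the jig with 1 mm of play, axes as the jig's; fences and block hold it near the mitre: 20 mm straight up frees it.
- leg_left (a point): Place to grip on the corner's left leg (+45 deg, towards +y): middle of its width and height, 115 mm from the mitre's middle, 30 mm above the bench. From 85 to 150 mm the leg sticks out free over the bench, its back 18 mm above it. The inner side has a rebate 6 mm deep in its lowest 8 mm; the gilt lip above it, 7 mm high, is the edge of the 30 mm.
- leg_right (a point): The same on the right leg, along -45 degrees.
- leg_end_left (a point): Middle of the free end of the left leg, 150 mm from the mitre's middle, half-way up.
- leg_end_right (a point): Middle of the free end of the right leg, 150 mm from the mitre's middle, half-way up.
- corner: The frame corner itself: origin on its flat back, 12 mm under corner_mid, same axes.
- glue: Bystander: small white glue bottle, 32 mm across, 90 mm high, standing beside the clamp. Origin under its centre.
- offcut: Bystander: light wood moulding offcut 28 x 62 x 24 mm lying between the ends of the legs. Origin under its centre.
- tape: Bystander: brown tape roll, 104 mm across, 48 mm high. Origin under its centre.
- calculator: Bystander: black calculator 145 x 82 x 16 mm. Origin under its centre, x along its length.
- knife: Bystander: yellow utility knife, 170 mm long, 24 mm wide, 16 mm high. Origin on the bench, x along its length.
- done_corner: Bystander: finished frame corner of light wood, 38 x 20 mm moulding, legs 139 mm long outside. Origin under its mitre, x along its bisector.
- pencil_mug: Bystander: white mug 76 mm across, 90 mm high, with pencils up to 165 mm high. Origin under its centre.

How it is judged:
By the outcome, as a careful person would: the job done as asked, in the order asked, and still so for the second after the job is handed in, while the arm keeps its last pose, push and grip.
It also fails if it takes over 69 s, if anything falls off the work surface, if the arm or the gripper's body presses on something with over 40 N, if the wrist force passes 120 N, or if a joint passes its speed limit or range.

## Working session

There is one attempt and no reset: what is moved stays moved. The work goes in short steps, Python scripts to look and compute and a tool call to move; the robot and the scene stay as the last step left them, time stands still between calls to the robot, and variables do not carry over. Pictures are saved under pics/ and viewed, and the job is handed in when it is done.

Besides the shell and the picture viewer there is one more tool, called after "Emit:" as name([rows], argument=value, ...), one row to a line, values as JSON. step_arm: Moves the arm, as the interface text tells. Its arguments: {"type":"object","properties":{"rows":{"type":"array","items":{"type":"array","items":{"type":"number"}}},"grip":{"type":"number"}},"required":["rows"]}

```bash
ls; mkdir -p pics; python3 - <<'E'
from cell import env
import cv2
for n in("scene","top"):
    im=env.read_camera(n); cv2.imwrite(f"pics/{n}0.png",im[:,:,::-1])
    c=env.get_calibration(n); print(n,c)
s=env.state(); print(s)
print(env.tip_extent)
E
```

```text
pics
scene {'fx': 602.3500825944325, 'fy': 602.3500825944325, 'cx': 321.50475962503253, 'cy': 243.293080098398, 'D': array([-0.03863995,  0.        ,  0.        ,  0.        ,  0.        ]), 'pose': array([[-8.91398448e-01,  2.54214759e-01, -3.75211492e-01,
         1.08626184e+03],
       [ 4.53219802e-01,  4.98554651e-01, -7.38941859e-01,
         1.06848654e+03],
       [-7.86492178e-04, -8.28744904e-01, -5.59626004e-01,
         9.30683981e+02],
       [ 0.00000000e+00,  0.00000000e+00,  0.00000000e+00,
         1.00000000e+00]])}
top {'fx': 540.6436936500664, 'fy': 540.6436936500664, 'cx': 309.97582911683145, 'cy': 243.44074671005086, 'D': array([-0.0759048,  0.       ,  0.       ,  0.       ,  0.       ]), 'pose': array([[ 7.27835509e-02, -9.72464861e-01,  2.21392521e-01,
         2.42501823e+02],
       [-9.97335336e-01, -7.20747669e-02,  1.12895821e-02,
        -7.06718787e+00],
       [ 4.97809242e-03, -2.21624280e-01, -9.75119427e-01,
         1.49121003e+03],
       [ 0.00000000e+00,  0.00000000e+00,  0.00000000e+00,
         1.00000000e+00]])}
{'t': 0.1, 'joints': array([-1.25656853e+00,  4.91499009e-01,  1.55939057e+00, -1.88375265e-05,
        1.09171548e+00, -1.05587083e-01]), 'qvel': array([ 0.00169345, -0.00017539, -0.00205835,  0.00096091,  0.00039239,
       -0.00199826]), 'tau': array([ 2.82657114e-03, -6.13622189e+01, -2.58606166e+01,  6.93492615e-02,
        4.70207131e-02, -2.08903043e-05]), 'eef_pos': array([ 254.70827568, -570.53014291,  239.11963371]), 'tcp_rot': array([3.05250728, 1.56978378, 1.90153453]), 'ft_force': array([-0.23436718, -0.25820621, -0.47750467]), 'moment': array([-0.03069038,  0.03130036, -0.06478706]), 'opening': 1.0010774710590218}
25.0
```

View pics/scene0.png

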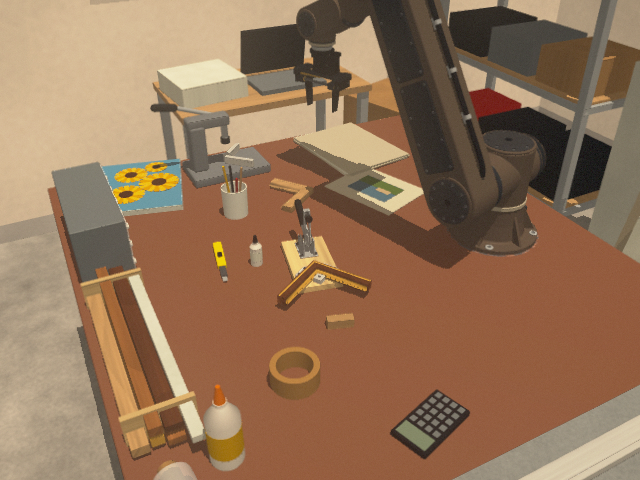

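View pics/top0.png

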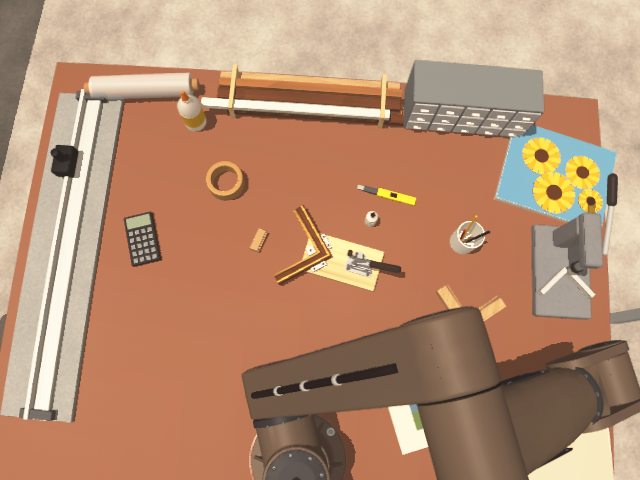

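The top view shows the corner's mitre at about (325,257), its leg ends at (300,208) and (278,280), and the handle end at (402,268). I'll crop in for detail.

```bash
python3 - <<'E'
import cv2
t=cv2.imread("pics/top0.png")[190:310,240:420]; cv2.imwrite("pics/topc.png",cv2.resize(t,(800,533),interpolation=2))
t=cv2.imread("pics/scene0.png")[190:340,230:400]; cv2.imwrite("pics/scenec.png",cv2.resize(t,(680,600),interpolation=2))
E
```

```text
(no output)
```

View pics/topc.png

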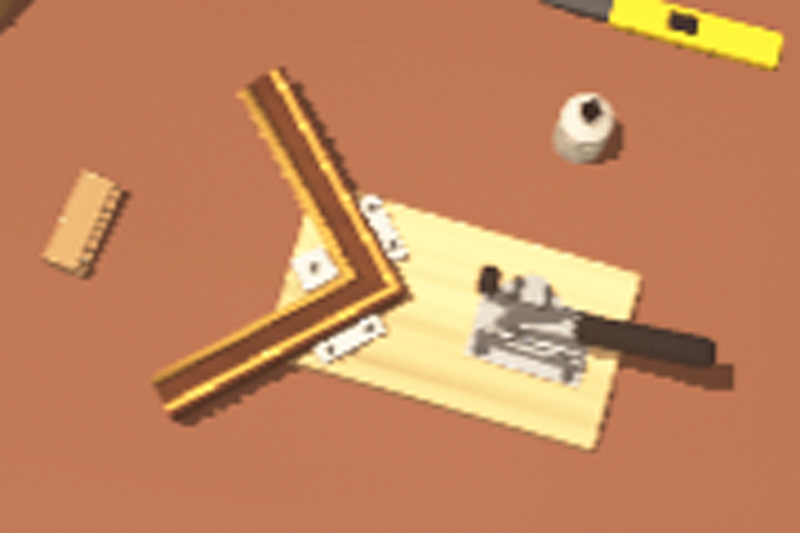

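View pics/scenec.png

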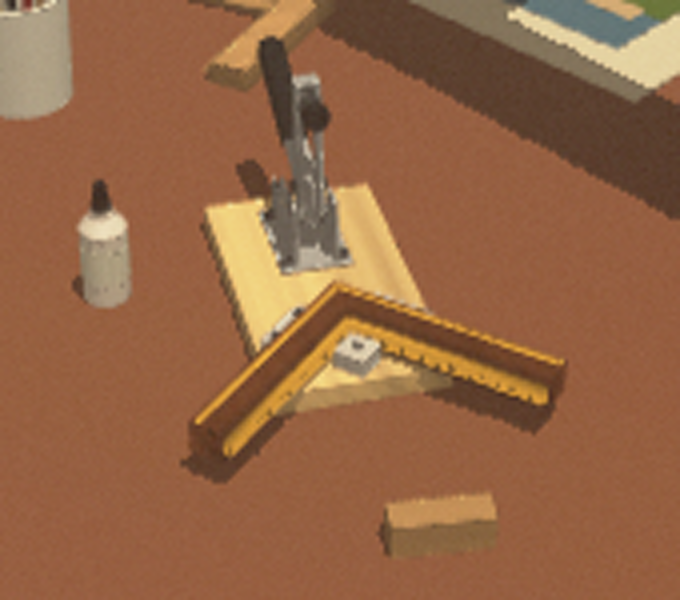

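```bash
cat > h.py <<'E'
import numpy as np, cv2
from scipy.optimize import least_squares
from cell import env
from scipy.spatial.transform import Rotation as R
def proj(n,P):
    c=env.get_calibration(n);T=np.linalg.inv(c["pose"]);K=np.array([[c["fx"],0,c["cx"]],[0,c["fy"],c["cy"]],[0,0,1]])
    rv=cv2.Rodrigues(T[:3,:3])[0]
    return cv2.projectPoints(np.array(P,float).reshape(-1,1,3),rv,T[:3,3],K,c["D"])[0].reshape(-1,2)
def ray(n,uv):
    c=env.get_calibration(n);K=np.array([[c["fx"],0,c["cx"]],[0,c["fy"],c["cy"]],[0,0,1]])
    p=cv2.undistortPoints(np.array(uv,float).reshape(-1,1,2),K,c["D"]).reshape(-1,2)
    d=np.c_[p,np.ones(len(p))]@c["pose"][:3,:3].T
    return c["pose"][:3,3],d
def onz(n,uv,z):
    o,d=ray(n,uv); z=np.broadcast_to(z,len(d)); return o+d*((z-o[2])/d[:,2])[:,None]
def rot(): return R.from_euler("xyz",env.state()["tcp_rot"])
def jig2w(p,J):
    p=np.atleast_2d(p);c,s=np.cos(J[2]),np.sin(J[2])
    return np.c_[J[0]+c*p[:,0]-s*p[:,1],J[1]+s*p[:,0]+c*p[:,1],p[:,2]]
E
cat > m.py <<'E'
from h import *
h=2**-.5
ap=[-21.2,0,42]; ll=[150*h-15*h,150*h+15*h,42]; lr=[ll[0],-ll[1],42]
M=[ap,ll,lr,[-158,-58,18],[-158,58,18]]
top=np.array([[408,293],[178,420],[283,68],[640,272],[596,450]])/4.444+[240,190]
sc=np.array([[338,284],[565,362],[193,427],[207,208],[368,185]])/4+[230,190]
z=[m[2] for m in M]
A=onz("top",top,z);B=onz("scene",sc,z)
print(np.round(A),np.round(B),sep="\n")
for nm,W in(("top",A),("scene",B),("both",(A+B)/2)):
    r=least_squares(lambda J:(jig2w(M,J)-W)[:,:2].ravel(),[400,0,1.3])
    print(nm,np.round(r.x,3),np.round(r.fun.reshape(-1,2),1).tolist())
J=r.x
print("handle",jig2w([-204,0,113],J),proj("top",jig2w([-204,0,113],J)),proj("scene",jig2w([-204,0,113],J)))
E
python3 m.py
```

```text
[[ 541.  -52.   42.]
 [ 452.   82.   42.]
 [ 679.   35.   42.]
 [ 570. -198.   18.]
 [ 456. -175.   18.]]
[[ 542.  -42.   42.]
 [ 456.   93.   42.]
 [ 681.   48.   42.]
 [ 568. -191.   18.]
 [ 457. -167.   18.]]
top [545.655 -33.025   1.363] [[0.3, -1.4], [-0.8, 2.4], [0.3, 1.1], [-0.3, -1.9], [0.5, -0.2]]
scene [547.207 -23.29    1.356] [[0.3, -2.3], [-2.6, 2.0], [0.3, -2.6], [2.5, 1.3], [-0.5, 1.6]]
both [546.431 -28.158   1.359] [[0.3, -1.8], [-1.7, 2.2], [0.3, -0.8], [1.1, -0.3], [0.0, 0.7]]
handle [[ 503.64252014 -227.61968601  113.        ]] [[399.45627448 269.42046311]] [[296.65273089 200.30588172]]
```

```bash
cat > ov.py <<'E'
from h import *
import sys
def over(src,n,box,f,P,out):
    im=cv2.imread(src);x0,y0,x1,y1=box
    c=cv2.resize(im[y0:y1,x0:x1],None,fx=f,fy=f,interpolation=2)
    for u,v in proj(n,P):
        cv2.drawMarker(c,(int((u-x0+.5)*f),int((v-y0+.5)*f)),(255,255,0),cv2.MARKER_CROSS,9,1)
    cv2.imwrite(out,c)
E
python3 - <<'E'
from ov import *
from h import *
h=2**-.5
M=[[-21.2,0,42],[135*h,165*h,42],[135*h,-165*h,42],[-158,-58,18],[-158,58,18],[-204,0,113]]
for n,J,b,f in(("top",[545.7,-33,1.363],(240,190,420,310),4),("scene",[547.2,-23.3,1.356],(230,190,400,340),4)):
    over(f"pics/{n}0.png",n,b,f,jig2w(M,J),f"pics/ov_{n}.png")
# robot self check
s=env.state();r=rot().as_matrix();p=s["eef_pos"]
print(r.round(2)); 
for n in("top","scene"): print(proj(n,[p,p+25*r[:,0],[0,0,0]]))
E
```

```text
[[-0.    0.91  0.41]
 [ 0.    0.41 -0.91]
 [-1.    0.   -0.  ]]
[[552.08117729 376.64020076]
 [547.42045731 376.47781566]
 [297.72973715 459.14671491]]
[[321.17584373 100.00220257]
 [321.18998207 107.48724302]
 [490.9464206  230.17049293]]
```

View pics/ov_top.png

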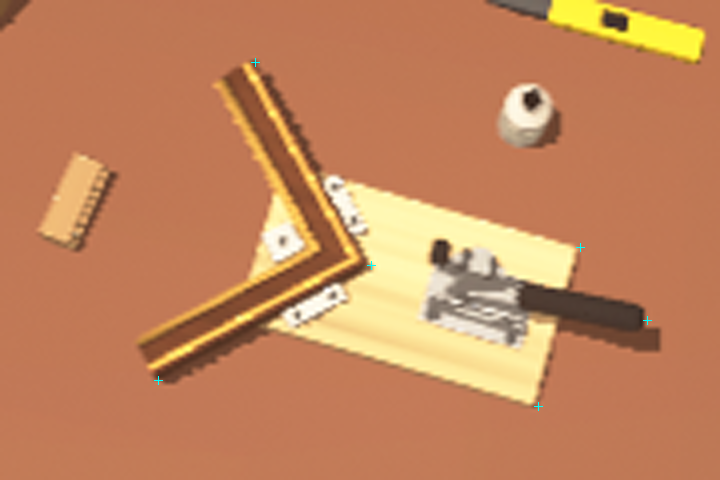

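View pics/ov_scene.png

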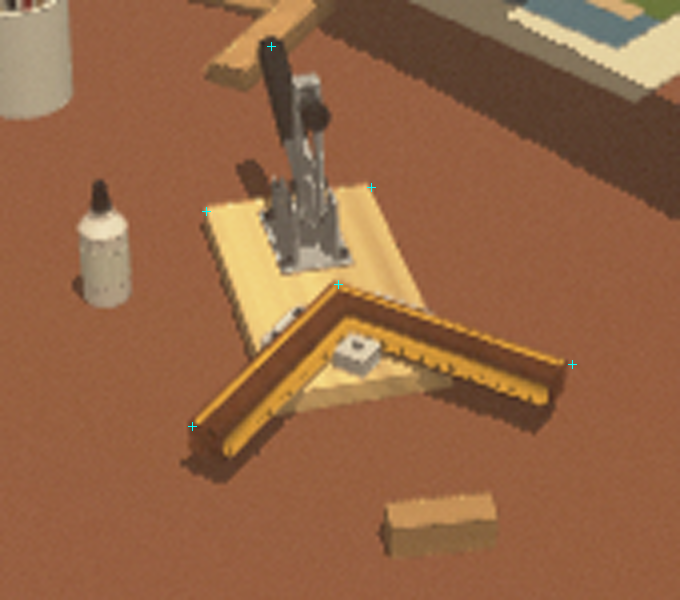

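```bash
python3 - <<'E'
from h import *
h=2**-.5
M=np.array([[-21.2,0,42],[135*h,165*h,42],[135*h,-165*h,42],[-158,-58,18],[-158,58,18]])
top=np.array([[366,263],[154,375],[253,63],[577,246],[535,403]])/4-.5+[240,190]
sc=np.array([[338,285],[566,362],[193,427],[207,208],[368,185]])/4-.5+[230,190]
for z0 in [0]:
  for nm,uv in(("top",top),("scene",sc)):
    r=least_squares(lambda J:(proj(nm,jig2w(M,J))-uv).ravel(),[540,-30,1.36]);print(nm,r.x.round(3),r.fun.reshape(-1,2).round(1).tolist())
r=least_squares(lambda J:np.r_[(proj("top",jig2w(M,J))-top).ravel(),(proj("scene",jig2w(M,J))-sc).ravel()],[540,-30,1.36]);print(r.x.round(3),r.fun.reshape(-1,2).round(1).tolist())
# triangulated handle top
o1,d1=ray("top",[[641/4-.5+240,322/4-.5+190]]);o2,d2=ray("scene",[[270/4-.5+230,42/4-.5+190]])
A=np.c_[d1[0],-d2[0]];t=np.linalg.lstsq(A,o2-o1,rcond=None)[0];print(o1+d1[0]*t[0],o2+d2[0]*t[1])
print(jig2w([-204,0,113],r.x))
E
```

```text
top [547.412 -30.234   1.358] [[0.3, -0.0], [0.0, 0.6], [-0.2, -0.8], [-0.0, -0.1], [-0.2, 0.3]]
scene [547.415 -25.469   1.357] [[-0.5, -0.6], [1.1, 0.1], [-0.5, -0.6], [-0.6, 0.6], [0.4, 0.4]]
[546.929 -28.614   1.358] [[-0.3, 0.1], [-0.6, 0.7], [-0.7, -0.7], [-0.6, 0.1], [-0.8, 0.5], [-0.8, -1.3], [0.6, -0.6], [-0.8, -1.4], [-1.0, 0.0], [0.0, -0.2]]
[ 502.14773889 -228.41873886  113.13328716] [ 502.20852567 -228.45722957  113.15092262]
[[ 503.8496009  -228.01321697  113.        ]]
```

```bash
cat >> h.py <<'E'
J=[546.9,-28.6,1.358]
np.set_printoptions(suppress=True,precision=3)
def down(zdir):  # tool pointing down, jaw axis zdir
    z=np.array([*zdir,0.]);z/=np.linalg.norm(z);x=np.array([0,0,-1.]);return np.c_[x,np.cross(z,x),z]
def need(p,Rt):
    s=env.state();r=rot()
    print("t",s["t"],"pos",s["eef_pos"].round(1),"F",s["ft_force"].round(1),"open",round(s["opening"]*95.1,1))
    print("shift tool",(r.inv().apply(np.array(p)-s["eef_pos"])).round(1),"turn",(r.inv()*R.from_matrix(Rt)).as_rotvec().round(3))
E
python3 - <<'E'
from h import *
P=np.array([[-204,113],[-191,135],[-169,160],[-135,181],[-112,189],[-66,194]],float)
r=least_squares(lambda c:np.hypot(*(P-c[:2]).T)-c[2],[-66,44,150]);print(r.x,r.fun.round(2))
C=r.x[:2]
a=np.degrees(np.arctan2(-(P-C)[:,0],(P-C)[:,1]));print(a)
G0=np.array([-204+30*.92,113-30*.39])
for t in a:
    b=np.radians(a[0]-t);c,s=np.cos(b),np.sin(b)   # clockwise (towards +x)
    d=G0-C; print(t, (C+[c*d[0]+s*d[1],-s*d[0]+c*d[1]]).round(1))
Rt=down([np.sin(J[2]),-np.cos(J[2])])
g=jig2w([-176.4,0,200],J)[0];print(g);need(g,Rt)
for n,uv,z in(("glue",[371,218],80),("offcut",[259,240],24),("mug",[467,237],90)):
    w=onz("top",[uv],z)[0];d=w[:2]-J[:2];c,s=np.cos(J[2]),np.sin(J[2]);print(n,w.round(),"jig",[round(c*d[0]+s*d[1]),round(-s*d[0]+c*d[1])])
E
```

```text
[-75.691  51.878 142.246] [-0.12 -0.1   0.57 -0.15 -0.4   0.21]
[64.528 54.214 40.794 24.67  14.831 -3.901]
64.52849921182845 [-176.4  101.3]
54.21356142514843 [-165.9  118.5]
40.794080096251214 [-148.   137.7]
24.670456135582658 [-121.3  154.4]
14.831088290873641 [-103.1  160.6]
-3.900944839036465 [-66.8 163.7]
[ 509.645 -201.021  200.   ]
t 0.1 pos [ 254.7 -570.5  239.1] F [-0.2 -0.3 -0.5] open 95.2
shift tool [  39.4  383.4 -233.5] turn [-0.938 -0.001 -0.001]
glue [ 646. -151.   80.] jig [-98, -122]
offcut [575. 152.  24.] jig [183, 11]
mug [ 610. -410.   90.] jig [-360, -142]
```

Emit:
step_arm([
  [0,48,-29,-0.117,0,0],
  [0,51,-23,-0.117,0,0],
  [0,53,-17,-0.117,0,0],
  [0,55,-11,-0.117,0,0],
  [0,56,-4,-0.117,0,0],
  [0,56,2,-0.117,0,0],
  [0,55,9,-0.117,0,0],
  [0,54,15,-0.117,0,0],
], grip=50)

```text
t: 1.1
eef_pos: [510.9, -191.2, 237.2]
tcp_rot: [2.32, 1.567, 2.129]
ft_force: [0.5, -0.8, -0.1]
opening: 0.528
```

```bash
cat > n1.py <<'E'
from h import *
import sys
Rt=down([np.sin(J[2]),-np.cos(J[2])])
x,z=map(float,sys.argv[1:3])
need(jig2w([x,0,z+6],J)[0],Rt)   # grasp point at jig x,z
E
python3 n1.py -176.4 101.3
```

```text
t 1.1 pos [ 510.9 -191.2  237.2] F [ 0.5 -0.8 -0.1] open 50.2
shift tool [129.9 -10.2   1. ] turn [ 0.021 -0.003 -0.003]
```

Emit:
step_arm([
  [30,-10,1,0.021,0,0],
  [40,0,0,0,0,0],
  [0,0,0,0,0,0],
])

```text
t: 1.48
eef_pos: [512.0, -196.8, 165.7]
tcp_rot: [2.229, 1.567, 2.024]
ft_force: [-0.3, 0.5, 1.2]
opening: 0.527
```

```bash
python3 n1.py -176.4 101.3; cat > look.py <<'E'
from h import *
import sys
# name cam x0 y0 x1 y1 f
k,n,x0,y0,x1,y1,f=sys.argv[1],sys.argv[2],*map(int,sys.argv[3:8])
im=env.read_camera(n)[:,:,::-1]; cv2.imwrite(f"pics/{k}_full.png",im)
cv2.imwrite(f"pics/{k}.png",cv2.resize(im[y0:y1,x0:x1],None,fx=f,fy=f,interpolation=2))
E
python3 look.py a1 scene 230 120 400 270 4; python3 look.py a2 top 290 190 440 310 5
```

```text
t 1.475 pos [ 512.  -196.8  165.7] F [-0.3  0.5  1.2] open 50.1
shift tool [58.4 -4.8 -1.3] turn [ 0.008 -0.002 -0.003]
```

View pics/a1.png

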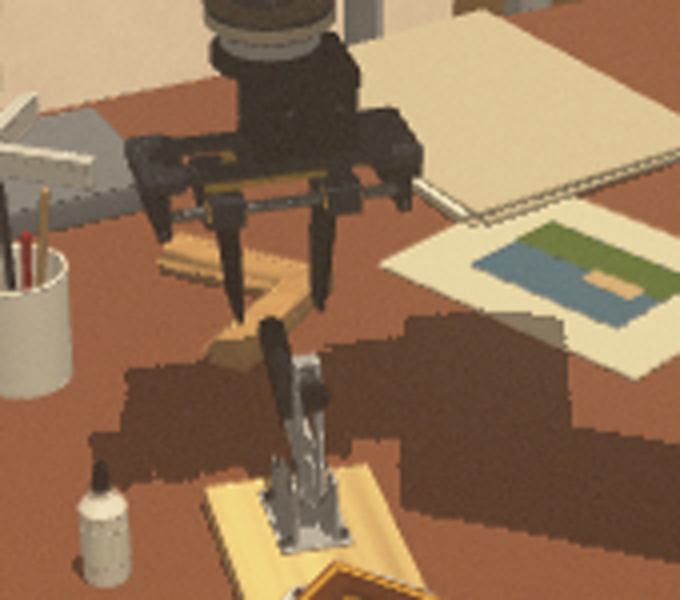

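View pics/a2.png

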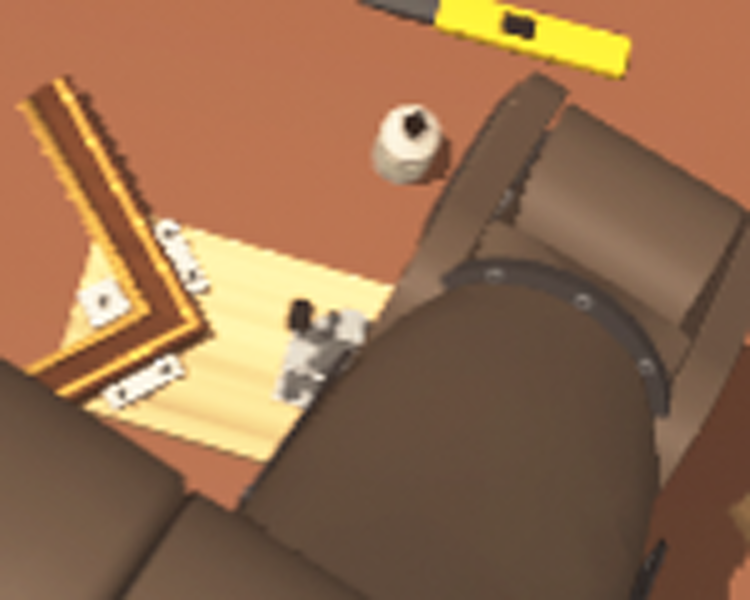

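The fingers straddle the handle, with its tip at crop (272,325) between the fingertips at (238,318) and (320,305). I'll descend and close.

Emit:
step_arm([
  [30,-5,-1,0.008,0,0],
  [28,0,0,0,0,0],
  [3,0,0,0,0,0],
])

```text
t: 1.95
eef_pos: [513.6, -204.5, 111.7]
tcp_rot: [-0.078, 1.56, -0.292]
ft_force: [-0.5, -0.6, 0.5]
opening: 0.524
```

Emit:
step_arm([
  [0,0,0,0,0,0],
  [0,0,0,0,0,0],
  [0,0,0,0,0,0],
  [0,0,0,0,0,0],
  [0,0,0,0,0,0],
], grip=14)

```text
t: 2.58
eef_pos: [511.2, -204.7, 115.3]
tcp_rot: [-0.278, 1.564, -0.49]
ft_force: [-4.4, -1.1, -1.8]
opening: 0.19
```

```bash
python3 n1.py -176.4 101.3; python3 look.py a3 scene 230 120 400 270 4
```

```text
t 2.575 pos [ 511.2 -204.7  115.3] F [-4.4 -1.1 -1.8] open 18.1
shift tool [ 8.   3.3 -2.3] turn [-0.     0.007  0.002]
```

View pics/a3.png

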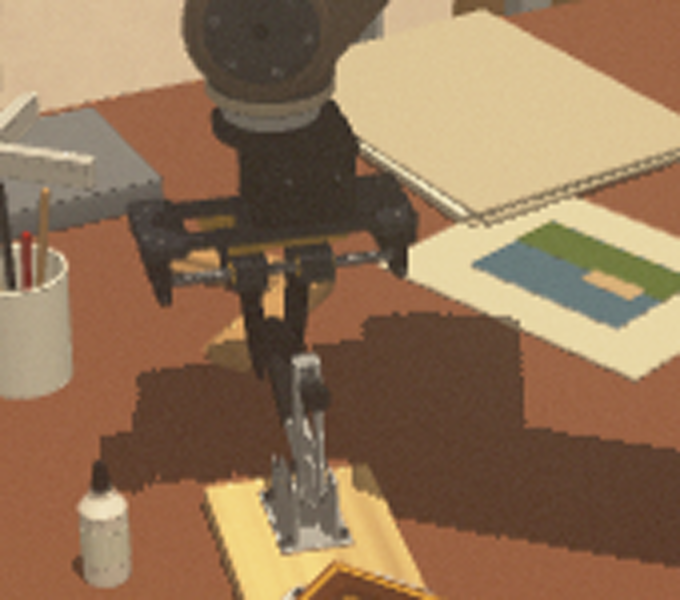

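Gripped at 18 mm opening (the handle is 19 mm). Now I'll swing it in arc pieces, with feedback.

Emit:
step_arm([
  [-8,5,0,0,0,0],
  [-8,6,0,0,0,0],
  [-7,6,0,0,0,0],
  [-7,7,0,0,0,0],
])

```text
t: 3.12
eef_pos: [515.1, -180.1, 146.2]
tcp_rot: [-0.445, 1.566, -0.658]
ft_force: [-0.6, 0.1, -5.2]
opening: 0.19
```

```bash
cat > arc.py <<'E'
from h import *
import sys
C=np.array([-75.7,51.9]);r=float(sys.argv[1]) if len(sys.argv)>1 else 118.8
s=env.state();p=s["eef_pos"]+rot().apply([6,0,0]);d=p[:2]-J[:2];c,si=np.cos(J[2]),np.sin(J[2])
g=np.array([c*d[0]+si*d[1],-si*d[0]+c*d[1],p[2]])
v=g[[0,2]]-C;th=np.degrees(np.arctan2(-v[0],v[1]))
print("t",s["t"],"grasp jig",g.round(1),"r",np.hypot(*v).round(1),"theta",th.round(1),"open",s["opening"]*95.1)
f=s["ft_force"];print("F jig",np.round([c*f[0]+si*f[1],-si*f[0]+c*f[1],f[2]],1), "toolx",rot().apply([1,0,0]).round(3),"z",rot().apply([0,0,1]).round(3))
for t in [52.6,44.1,35.6,27.1,18.6,10.1,1.6,-7.3]:
    tt=np.radians(t);print(t,(C+r*np.array([-np.sin(tt),np.cos(tt)])-g[[0,2]]).round(1))
E
python3 arc.py
```

```text
t 3.125 grasp jig [-154.8   -0.9  140.2] r 118.6 theta 41.8 open 18.03237610362151
F jig [ 0.   0.6 -5.2] toolx [ 0.003 -0.003 -1.   ] z [ 0.977 -0.211  0.004]
52.6 [-15.3 -16.2]
44.1 [-3.6 -3. ]
35.6 [10.   8.3]
27.1 [25.  17.4]
18.6 [41.2 24.3]
10.1 [58.3 28.6]
1.6 [75.8 30.4]
-7.3 [94.2 29.5]
```

Emit:
step_arm([
  [-8,10,0,0,0,0],
  [-8,14,0,0,0,0],
  [-6,15,0,0,0,0],
  [-3,12,0,0,0,0],
])

```text
t: 3.62
eef_pos: [526.9, -126.9, 174.0]
tcp_rot: [-0.422, 1.564, -0.634]
ft_force: [-0.7, -1.1, -0.7]
opening: 0.19
```

```bash
python3 arc.py
```

```text
t 3.625 grasp jig [-100.4   -1.2  168. ] r 118.7 theta 12.0 open 18.088229611940516
F jig [-1.3  0.4 -0.7] toolx [ 0.005 -0.004 -1.   ] z [ 0.977 -0.211  0.006]
52.6 [-69.7 -44. ]
44.1 [-58.  -30.8]
35.6 [-44.5 -19.5]
27.1 [-29.5 -10.4]
18.6 [-13.2  -3.5]
10.1 [3.8 0.8]
1.6 [21.3  2.6]
-7.3 [39.7  1.7]
```

Emit:
step_arm([
  [-1,10,0,0,0,0],
  [-1,10,0,0,0,0],
  [0,10,0,0,0,0],
  [0,6,0,0,0,0],
])

```text
t: 4.12
eef_pos: [535.6, -88.5, 176.7]
tcp_rot: [-0.289, 1.563, -0.501]
ft_force: [0.0, -0.7, -0.3]
opening: 0.149
```

```bash
python3 arc.py
```

```text
t 4.125 grasp jig [-60.9  -1.6 170.7] r 119.7 theta -7.1 open 14.131408985150264
F jig [-0.7 -0.1 -0.3] toolx [ 0.007 -0.004 -1.   ] z [ 0.978 -0.21   0.008]
52.6 [-109.1  -46.6]
44.1 [-97.4 -33.5]
35.6 [-83.9 -22.2]
27.1 [-68.9 -13. ]
18.6 [-52.7  -6.2]
10.1 [-35.6  -1.8]
1.6 [-18.1  -0. ]
-7.3 [ 0.3 -0.9]
```

Opening fell to 14 mm with no force, so the handle has slipped out of the pads. Looking.

```bash
python3 look.py a4 scene 230 100 400 250 4
```

```text
(no output)
```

View pics/a4.png

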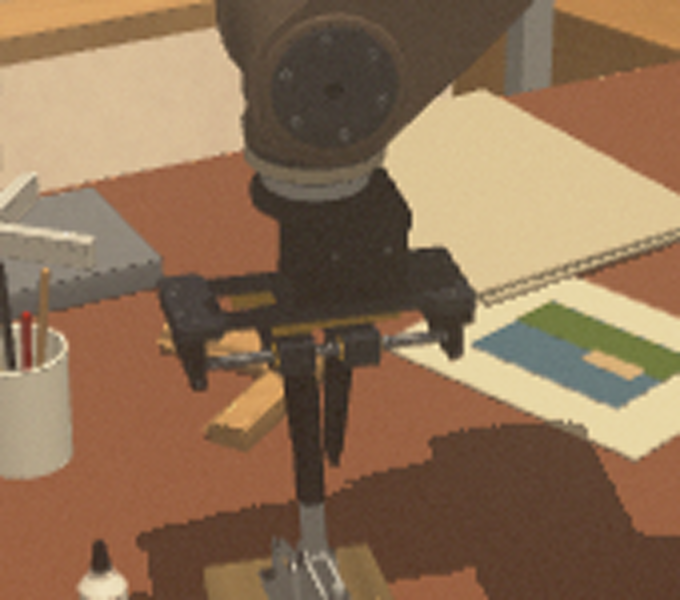

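```bash
python3 - <<'E'
import cv2
im=cv2.imread("pics/a4_full.png")[170:320,250:370];cv2.imwrite("pics/a4b.png",cv2.resize(im,None,fx=4,fy=4,interpolation=2))
from h import *
for a in ([-66,0,194],[-66,0,120],[-112,0,189],[-135,0,181],[-90,0,193]): print(a,(proj("scene",jig2w(a,J))[0]))
E
python3 look.py a5 top 290 190 440 310 5
```

```text
[-66, 0, 194] [308.196 198.784]
[-66, 0, 120] [308.58  224.297]
[-112, 0, 189] [303.898 191.723]
[-135, 0, 181] [301.873 190.219]
[-90, 0, 193] [305.915 194.488]
```

View pics/a4b.png

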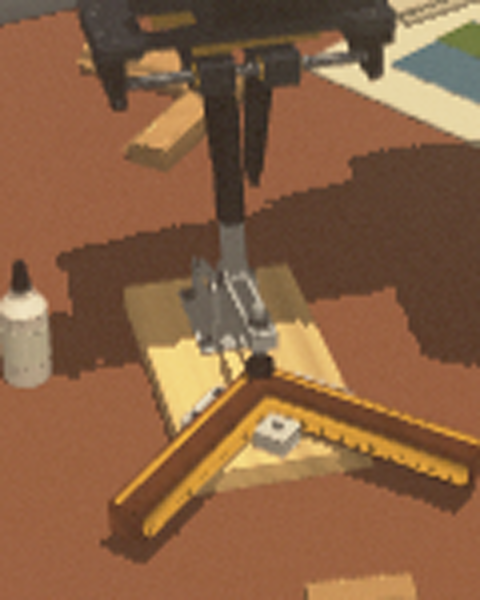

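View pics/a5.png

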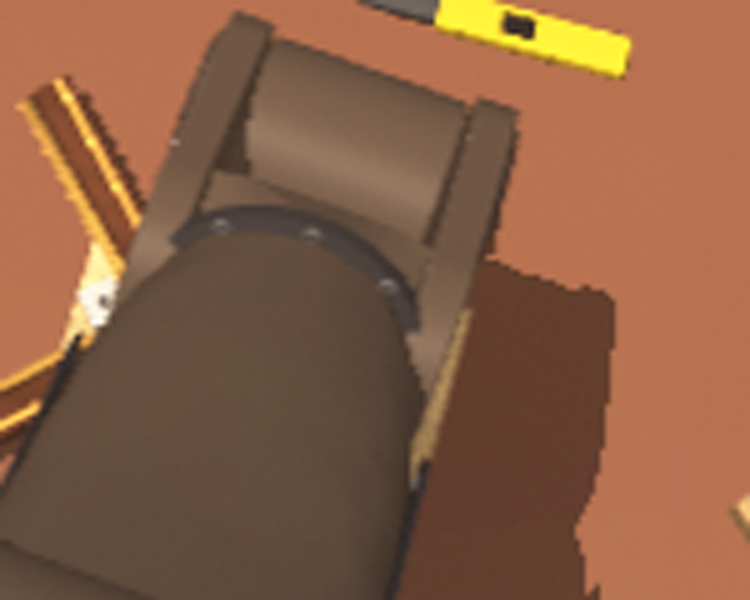

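Emit:
step_arm([
  [0,0,0,0,0,0],
  [0,0,0,0,0,0],
  [0,0,0,0,0,0],
], grip=50)

```text
t: 4.6
eef_pos: [535.5, -89.0, 176.4]
tcp_rot: [-0.297, 1.563, -0.509]
ft_force: [0.0, -0.7, -0.3]
opening: 0.406
```

Emit:
step_arm([
  [0,-20,-2,0,0,0],
  [0,-20,0,0,0,0],
  [0,-15,0,0,0,0],
  [0,0,0,0,0,0],
])

```text
t: 5.1
eef_pos: [521.6, -144.3, 176.5]
tcp_rot: [-0.273, 1.563, -0.486]
ft_force: [-0.6, 0.5, -0.9]
opening: 0.526
```

```bash
python3 arc.py|head -2;  python3 look.py a6 scene 230 150 380 300 4; python3 -c "
from h import *
print((proj('scene',jig2w([[-5,0,42],[-5,0,55],[-66,0,194],[-84,0,193]],J))-[230,150]+.5)*4)"
```

```text
t 5.1 grasp jig [-118.4    0.2  170.5] r 126.1 theta 19.8 open 50.06383845547903
F jig [ 0.3  0.7 -0.9] toolx [ 0.007 -0.004 -1.   ] z [ 0.977 -0.211  0.008]
[[340.958 454.267]
 [340.81  437.427]
 [314.784 197.137]
 [307.925 184.558]]
```

View pics/a6.png

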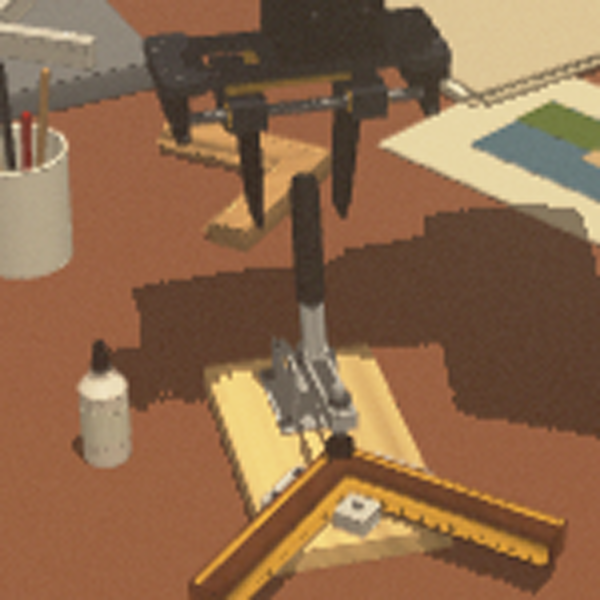

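The pad is almost down at crop (340,447), but the handle top at (306,178) matches x ≈ -90, short of dead centre. I'll close the fingers behind it and push.

Emit:
step_arm([
  [0,0,0,0,0,0],
  [0,0,0,0,0,0],
  [0,0,0,0,0,0],
  [0,0,0,0,0,0],
  [0,0,0,0,0,0],
], grip=0)

```text
t: 5.78
eef_pos: [521.9, -142.3, 176.5]
tcp_rot: [-0.246, 1.563, -0.456]
ft_force: [0.2, 0.6, 0.3]
opening: 0.061
```

Emit:
step_arm([
  [0,7,0,0,0,0],
  [0,6,0,0,0,0],
  [0,6,0,0,0,0],
  [0,5,0,0,0,0],
])

```text
t: 6.28
eef_pos: [527.6, -117.7, 176.8]
tcp_rot: [-0.288, 1.562, -0.499]
ft_force: [-0.7, -7.0, 0.5]
opening: 0.001
```

```bash
python3 arc.py|head -2
```

```text
t 6.275 grasp jig [-91.2  -0.  170.8] r 119.9 theta 7.4 open 0.1110506871589053
F jig [-7.  -0.8  0.5] toolx [ 0.008 -0.004 -1.   ] z [ 0.978 -0.209  0.009]
```

Emit:
step_arm([
  [0,4,0,0,0,0],
  [0,4,0,0,0,0],
  [0,2,0,0,0,0],
])

```text
t: 6.65
eef_pos: [528.8, -114.9, 176.8]
tcp_rot: [-1.075, 1.551, -1.281]
ft_force: [-7.5, -24.3, 1.4]
opening: 0.009
```

```bash
python3 arc.py|head -2;python3 look.py a7 scene 230 150 380 300 4
```

```text
t 6.65 grasp jig [-88.3  -0.6 170.8] r 119.6 theta 6.1 open 0.9026898138728965
F jig [-25.3   2.2   1.4] toolx [ 0.006 -0.019 -1.   ] z [ 0.979 -0.204  0.009]
```

View pics/a7.png

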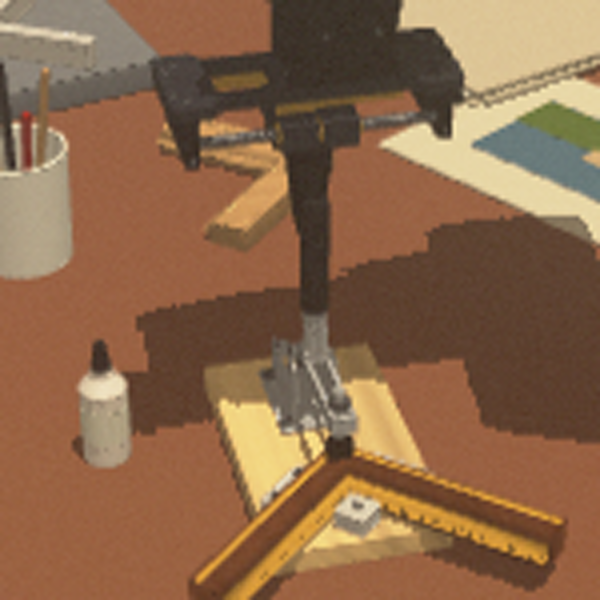

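The force went from 7 to 25 N over 3 mm, so the handle is at its stop. I'll back off to see whether it stays.

Emit:
step_arm([
  [0,-10,0,0,0,0],
  [0,-20,0,0,0,0],
  [0,-12,0,0,0,0],
  [0,0,0,0,0,0],
])

```text
t: 7.2
eef_pos: [519.4, -158.1, 177.3]
tcp_rot: [-1.114, 1.552, -1.321]
ft_force: [-0.3, -0.5, -0.2]
opening: 0.003
```

```bash
python3 arc.py|head -2;python3 look.py a8 scene 230 150 380 300 4
```

```text
t 7.2 grasp jig [-132.5   -0.5  171.3] r 132.2 theta 25.4 open 0.24735910479013906
F jig [-0.5  0.2 -0.2] toolx [ 0.005 -0.018 -1.   ] z [ 0.979 -0.205  0.008]
```

View pics/a8.png

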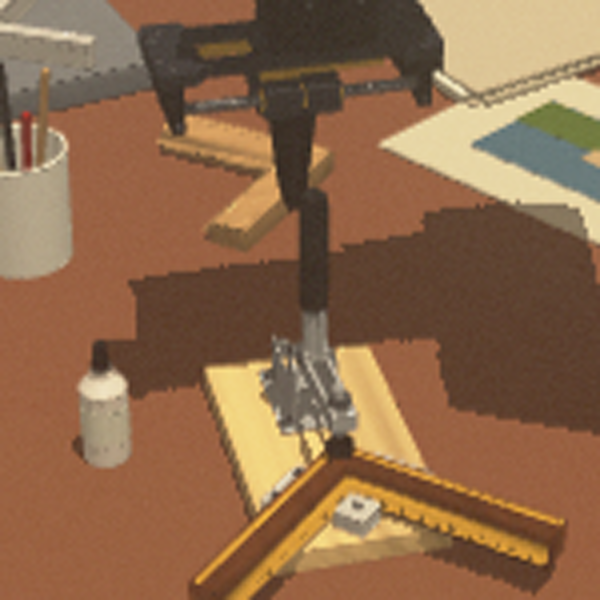

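Locked: the handle top is at crop (314,193), where upright predicts (315,197), and it stays with the arm away. Now I'll go over the top to its front side.

Emit:
step_arm([
  [-30,0,0,0,0,0],
  [-30,0,0,0,0,0],
  [0,35,0,0,0,0],
  [0,35,0,0,0,0],
  [0,28,0,0,0,0],
  [18,0,0,0,0,0],
  [18,0,0,0,0,0],
  [0,0,0,0,0,0],
])

```text
t: 8.25
eef_pos: [540.2, -54.4, 201.1]
tcp_rot: [-1.054, 1.554, -1.258]
ft_force: [-0.0, -0.3, 0.2]
opening: 0.004
```

```bash
python3 arc.py|head -2;python3 n1.py -36 190; python3 look.py a9 scene 230 150 380 300 4; python3 - <<'E'
import numpy as np
p0=None
for f in [-3.9,0,6,12,18,24,30,36,42,48,54,60,65,68]:
    t=np.radians(f);P=np.array([-75.7-120*np.sin(t)+9.5*np.cos(t)+10,51.9+120*np.cos(t)+9.5*np.sin(t)+19]);print(f,P.round(1),None if p0 is None else (P-p0).round(1));p0=P
E
```

```text
t 8.25 grasp jig [-26.7   1.1 195.1] r 151.3 theta -18.9 open 0.3453174521038554
F jig [-0.3 -0.   0.2] toolx [ 0.005 -0.016 -1.   ] z [ 0.979 -0.203  0.008]
t 8.25 pos [540.2 -54.4 201.1] F [-0.  -0.3  0.2] open 0.3
shift tool [ 5.2 -9.3  1. ] turn [0.009 0.008 0.015]
-3.9 [-48.1 190. ] None
0 [-56.2 190.9] [-8.1  0.9]
6 [-68.8 191.2] [-12.6   0.3]
12 [-81.4 190.3] [-12.6  -1. ]
18 [-93.7 188. ] [-12.4  -2.3]
24 [-105.8  184.4] [-12.1  -3.6]
30 [-117.5  179.6] [-11.6  -4.8]
36 [-128.5  173.6] [-11.1  -6. ]
42 [-138.9  166.4] [-10.4  -7.1]
48 [-148.5  158.3] [-9.6 -8.2]
54 [-157.2  149.1] [-8.7 -9.1]
60 [-164.9  139.1] [ -7.7 -10. ]
65 [-170.4  130.2] [-5.6 -8.9]
68 [-173.4  124.7] [-3.  -5.6]
```

View pics/a9.png

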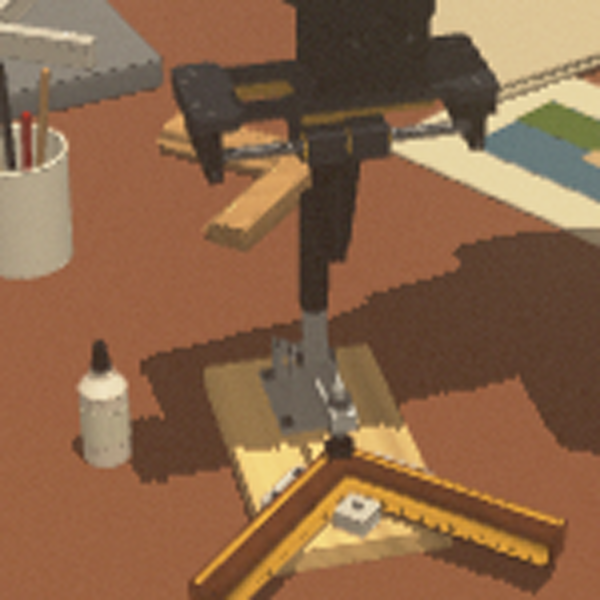

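Emit:
step_arm([
  [5,0,1,0,0.008,0.015],
  [0,0,0,0,0,0],
  [0,0,0,0,0,0],
  [0,0,0,0,0,0],
  [0,0,0,0,0,0],
  [0,0,0,0,0,0],
  [0,0,0,0,0,0],
  [0,0,0,0,0,0],
])

```text
t: 9.3
eef_pos: [542.2, -55.1, 198.5]
tcp_rot: [0.332, 1.567, 0.128]
ft_force: [0.2, -0.2, 0.5]
opening: 0.003
```

Emit:
step_arm([
  [0,0,0,0,0,0],
  [0,-8,0,0,0,0],
  [0,-8,0,0,0,0],
  [0,-8,0,0,0,0],
  [0,-8,0,0,0,0],
  [0,-8,0,0,0,0],
])

```text
t: 10.05
eef_pos: [533.5, -96.9, 198.4]
tcp_rot: [0.353, 1.567, 0.149]
ft_force: [-0.2, -0.2, -0.6]
opening: 0.004
```

```bash
python3 arc.py|head -2
```

```text
t 10.05 grasp jig [-69.6  -1.3 192.4] r 140.7 theta -2.5 open 0.3919069624742986
F jig [-0.2  0.2 -0.6] toolx [ 0.004  0.001 -1.   ] z [ 0.979 -0.203  0.004]
```

Emit:
step_arm([
  [2,-12,0,0,0,0],
  [2,-12,0,0,0,0],
  [3,-12,0,0,0,0],
  [4,-12,0,0,0,0],
])

```text
t: 10.55
eef_pos: [522.9, -147.0, 186.7]
tcp_rot: [0.468, 1.567, 0.264]
ft_force: [0.3, 1.6, -0.1]
opening: 0.004
```

```bash
python3 arc.py|head -2; python3 look.py b1 scene 230 150 380 300 4
```

```text
t 10.55 grasp jig [-120.8   -1.5  180.7] r 136.4 theta 19.3 open 0.3569092024464672
F jig [ 1.7  0.1 -0.1] toolx [ 0.004  0.001 -1.   ] z [ 0.979 -0.203  0.004]
```

View pics/b1.png

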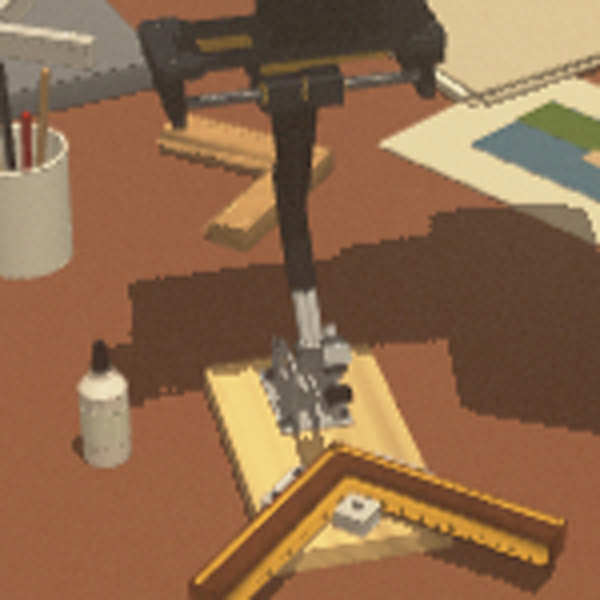

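The pad is lifting, now at crop (340,393), and the corner hasn't moved. I'll carry on along the arc.

Emit:
step_arm([
  [5,-10,-1,0,0,0],
  [6,-9,0,0,0,0],
  [6,-8,0,0,0,0],
  [7,-8,0,0,0,0],
])

```text
t: 11.1
eef_pos: [514.2, -184.3, 160.6]
tcp_rot: [0.374, 1.567, 0.169]
ft_force: [-0.3, 1.2, 0.4]
opening: 0.007
```

```bash
python3 arc.py|head -2
```

```text
t 11.1 grasp jig [-159.1   -0.9  154.6] r 132.3 theta 39.1 open 0.63541556060055
F jig [1.1 0.5 0.4] toolx [ 0.004  0.001 -1.   ] z [ 0.979 -0.203  0.004]
```

Emit:
step_arm([
  [8,-4,0,0,0,0],
  [8,-4,0,0,0,0],
  [7,-3,0,0,0,0],
  [4,-1,0,0,0,0],
])

```text
t: 11.6
eef_pos: [512.6, -197.9, 132.9]
tcp_rot: [0.016, 1.564, -0.189]
ft_force: [-2.7, 2.5, 30.4]
opening: 0.005
```

```bash
python3 arc.py|head -2;python3 look.py b2 scene 230 150 380 300 4
```

```text
t 11.6 grasp jig [-172.7   -2.3  126.9] r 122.6 theta 52.3 open 0.5027702093568306
F jig [ 1.9  3.2 30.4] toolx [ 0.007 -0.001 -1.   ] z [ 0.979 -0.204  0.007]
```

View pics/b2.png

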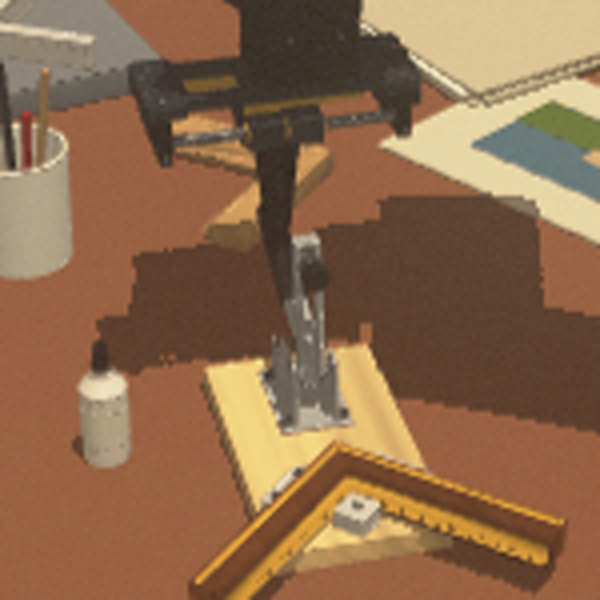

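The handle is at its open stop (30 N push-back), and the clamp arm stands as it did at the start, with the pad at crop (315,275). I'll retract up and log joints for later wrist planning.

Emit:
step_arm([
  [-20,0,0,0,0,0],
  [-45,0,0,0,0,0],
  [-50,0,0,0,0,0],
  [-20,40,-20,0.1,0,0],
  [0,50,-25,0.12,0,0],
  [0,50,-35,0.12,0,0],
  [0,40,-35,0.12,0,0],
  [0,30,-30,0.12,0,0],
], grip=0)

```text
t: 12.65
eef_pos: [466.9, 60.2, 270.3]
tcp_rot: [0.721, 1.562, -0.086]
ft_force: [0.6, -1.3, -0.9]
opening: 0.004
```

```bash
cat > n2.py <<'E'
from h import *
import sys
a,z=map(float,sys.argv[1:3]);h=2**-.5
w=J[2]-np.pi/4
Rt=down([np.sin(w),-np.cos(w)])
need(jig2w([a*h,-a*h,z+6],J)[0],Rt); s=env.state();print(s["joints"])
E
python3 n2.py 102 30; python3 look.py c1 scene 200 150 400 300 4;python3 look.py c2 top 240 190 440 310 4
```

```text
t 12.65 pos [466.9  60.2 270.3] F [ 0.6 -1.3 -0.9] open 0.4
shift tool [235.8  95.1 137.3] turn [ 0.192  0.006 -0.007]
[-0.012  0.233  1.885 -0.001  1.015  0.795]
```

View pics/c1.png

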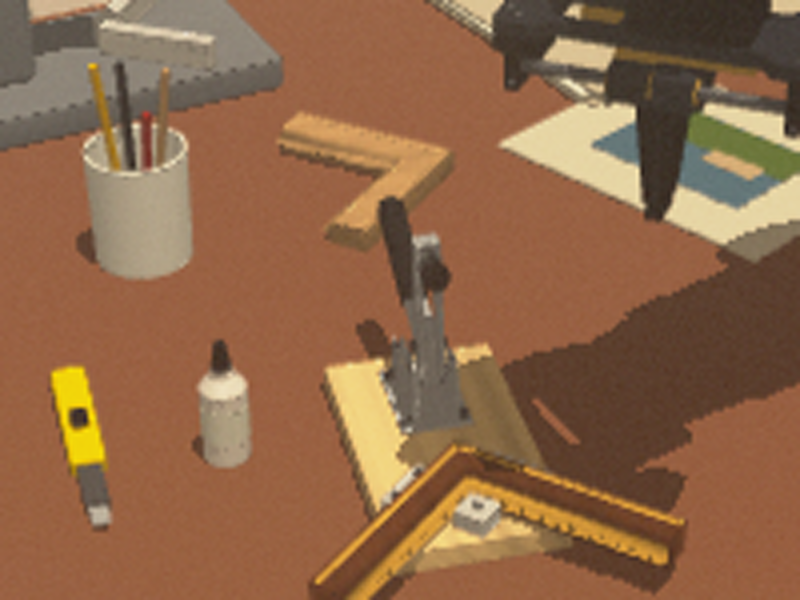

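View pics/c2.png

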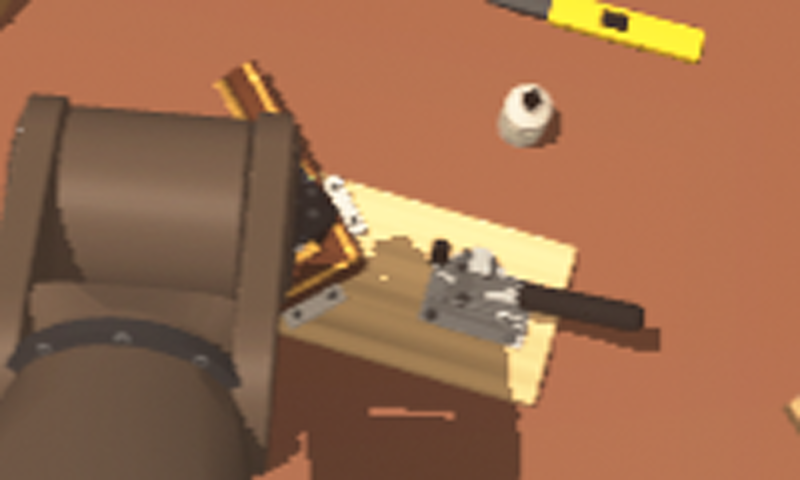

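Clamp is open as at the start (handle end at top crop (641,318)). Moving above the right leg.

Emit:
step_arm([
  [30,32,40,0.1,0,0],
  [30,32,45,0.092,0,0],
  [40,31,45,0,0,0],
  [40,0,10,0,0,0],
  [0,0,0,0,0,0],
], grip=60)

```text
t: 13.38
eef_pos: [628.5, 8.6, 131.4]
tcp_rot: [0.93, 1.559, -0.063]
ft_force: [-0.5, -0.1, 0.1]
opening: 0.472
```

```bash
python3 n2.py 102 30
```

```text
t 13.375 pos [628.5   8.6 131.4] F [-0.5 -0.1  0.1] open 44.9
shift tool [ 95.5  12.5 -13.6] turn [ 0.006  0.007 -0.01 ]
[-0.092  0.611  1.664  0.     0.855  0.901]
```

Emit:
step_arm([
  [25,12,-13,0,0.007,-0.01],
  [10,0,0,0,0,0],
  [0,0,0,0,0,0],
])

```text
t: 13.75
eef_pos: [632.6, 25.2, 100.0]
tcp_rot: [0.784, 1.567, -0.206]
ft_force: [-0.0, 0.4, -0.4]
opening: 0.631
```

```bash
python3 n2.py 102 30;  python3 look.py c3 scene 230 180 380 330 4;python3 look.py c4 top 200 150 380 300 4
```

```text
t 13.75 pos [632.6  25.2 100. ] F [-0.   0.4 -0.4] open 60.0
shift tool [64.   0.6 -1.4] turn [ 0.007  0.003 -0.003]
[-0.064  0.66   1.668 -0.001  0.81   0.927]
```

View pics/c3.png

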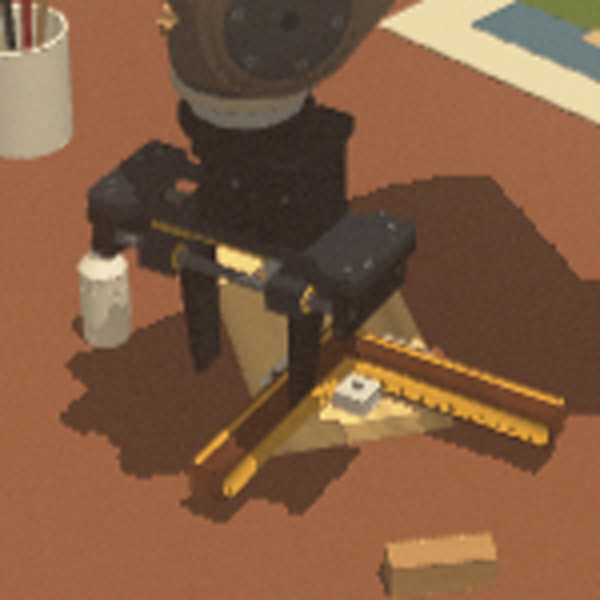

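View pics/c4.png

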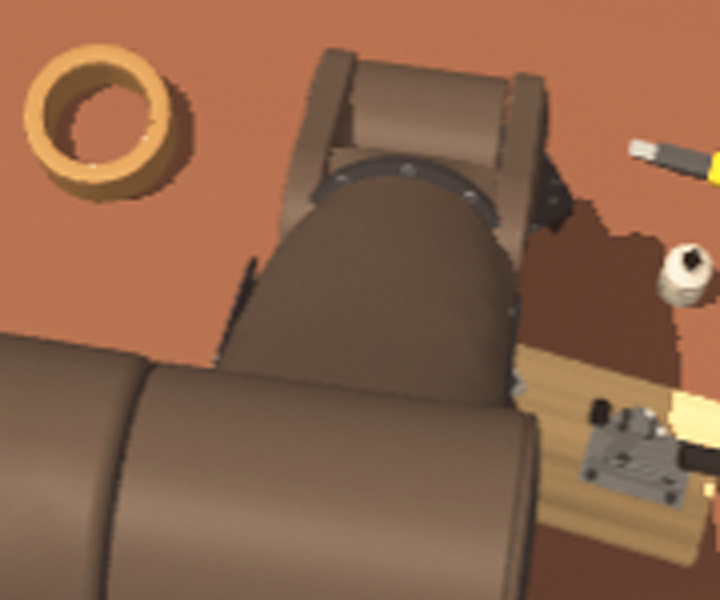

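The fingers straddle the right leg, and the body stays clear of the glue (about 100 mm). Descending.

Emit:
step_arm([
  [30,0,-1,0.007,0,0],
  [25,0,0,0,0,0],
  [6,0,0,0,0,0],
  [0,0,0,0,0,0],
])

```text
t: 14.35
eef_pos: [634.9, 24.8, 44.0]
tcp_rot: [0.89, 1.557, -0.108]
ft_force: [0.5, -0.4, -0.7]
opening: 0.63
```

```bash
python3 n2.py 102 30;  python3 look.py c5 scene 230 180 380 330 4
```

```text
t 14.35 pos [634.9  24.8  44. ] F [ 0.5 -0.4 -0.7] open 59.9
shift tool [ 7.9 -1.  -2.9] turn [-0.001  0.009 -0.011]
[-0.065  0.737  1.698 -0.001  0.693  0.935]
```

View pics/c5.png

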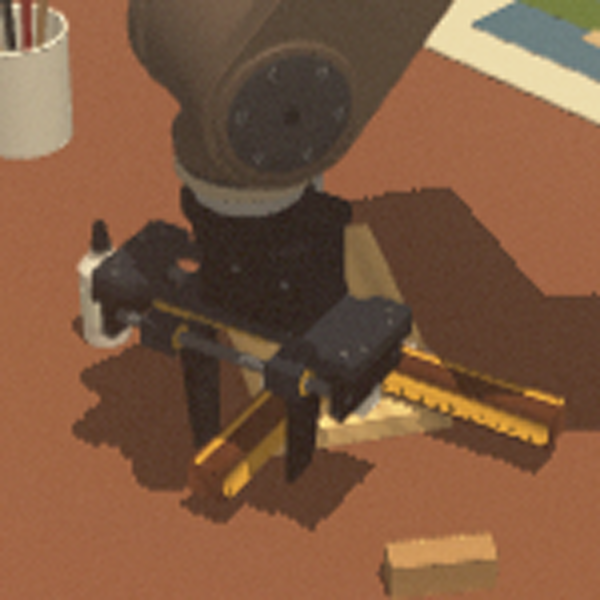

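Emit:
step_arm([
  [7,-1,-3,0,0.009,-0.011],
  [1,0,0,0,0,0],
  [0,0,0,0,0,0],
])

```text
t: 14.78
eef_pos: [633.2, 26.9, 37.6]
tcp_rot: [1.035, 1.569, 0.036]
ft_force: [0.4, 0.0, 0.7]
opening: 0.633
```

Emit:
step_arm([
  [0,0,0,0,0,0],
  [0,0,0,0,0,0],
  [0,0,0,0,0,0],
  [0,0,0,0,0,0],
  [0,0,0,0,0,0],
  [0,0,0,0,0,0],
  [0,0,0,0,0,0],
], grip=22)

```text
t: 15.65
eef_pos: [633.4, 26.9, 37.9]
tcp_rot: [1.029, 1.569, 0.03]
ft_force: [1.7, 0.2, -0.5]
opening: 0.312
```

```bash
python3 n2.py 102 30
```

```text
t 15.65 pos [633.4  26.9  37.9] F [ 1.7  0.2 -0.5] open 29.7
shift tool [ 1.9 -0.8 -0.3] turn [-0.001  0.001 -0.002]
[-0.062  0.747  1.696  0.     0.696  0.937]
```

Gripped at 29.7 mm (the leg is 30 mm). Lifting straight up.

Emit:
step_arm([
  [-6,0,0,0,0,0],
  [-10,0,0,0,0,0],
  [-12,0,0,0,0,0],
  [-12,0,0,0,0,0],
  [-12,0,0,0,0,0],
  [-12,0,0,0,0,0],
], grip=10)

```text
t: 16.4
eef_pos: [633.1, 26.9, 106.3]
tcp_rot: [1.022, 1.569, 0.024]
ft_force: [0.2, -0.2, -1.2]
opening: 0.311
```

```bash
python3 n2.py 102 30; python3 look.py d1 scene 230 150 380 300 4
```

```text
t 16.4 pos [633.1  26.9 106.3] F [ 0.2 -0.2 -1.2] open 29.6
shift tool [70.3 -0.6 -0.1] turn [-0.     0.001 -0.002]
[-0.062  0.652  1.661  0.     0.826  0.937]
```

View pics/d1.png

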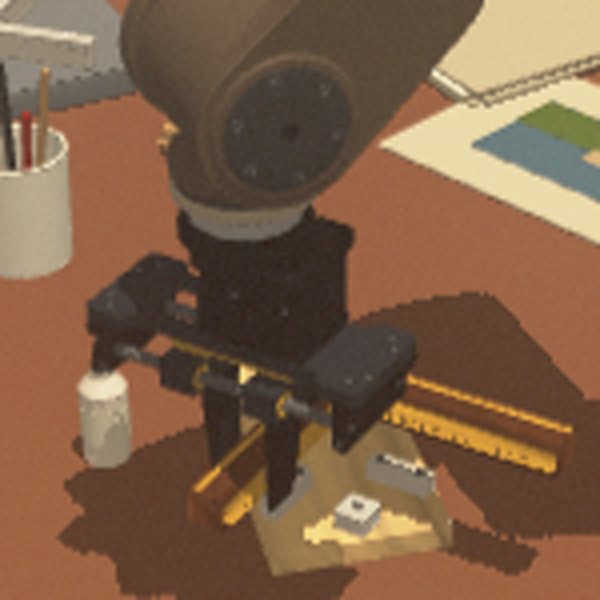

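The corner came out clean and level. Next I'll check wrist joint feasibility for the tip direction: the tool swinging from down to pointing left, relative to the arm plane.

```bash
python3 - <<'E'
from h import *
q=env.state()["joints"];Rn=rot()
T=R.from_matrix(np.array([[0,0,-1],[0,1,0],[1,0,0]]).T)  # tool axes in flange
def W(q1,b,Rt):
    Fl=Rt*T.inv() 
    return (R.from_euler("ZY",[q1,b]).inv()*Fl).as_euler("ZYZ")
print(W(q[0],q[1]+q[2],Rn),q[3:])
for q1 in(-.3,-.1,.1,.3):
  for al in(60,90,123):
    a=np.radians(al-90); Rt=R.from_rotvec(np.radians(72)*np.array([np.cos(a),np.sin(a),0]))*Rn
    print(q1,al,W(q1,2.1,Rt).round(2), Rt.apply([1,0,0]).round(2))
a=0; print("axis world x in tool:",Rn.inv().apply([1,0,0]))
E
```

```text
[-3.141  2.315  2.205] [0.    0.827 0.937]
-0.3 60 [-1.74  1.92  3.13] [ 0.48  0.82 -0.31]
-0.3 90 [-1.99  1.49  2.74] [ 0.    0.95 -0.31]
-0.3 123 [-2.38  1.08  2.46] [-0.51  0.8  -0.31]
-0.1 60 [-1.65  2.09  3.11] [ 0.48  0.82 -0.31]
-0.1 90 [-1.89  1.65  2.68] [ 0.    0.95 -0.31]
-0.1 123 [-2.22  1.21  2.33] [-0.51  0.8  -0.31]
0.1 60 [-1.55  2.26  3.1 ] [ 0.48  0.82 -0.31]
0.1 90 [-1.8   1.81  2.63] [ 0.    0.95 -0.31]
0.1 123 [-2.09  1.35  2.23] [-0.51  0.8  -0.31]
0.3 60 [-1.43  2.43  3.12] [ 0.48  0.82 -0.31]
0.3 90 [-1.71  1.98  2.6 ] [ 0.    0.95 -0.31]
0.3 123 [-1.98  1.51  2.15] [-0.51  0.8  -0.31]
axis world x in tool: [0.004 0.841 0.541]
```

```bash
python3 - <<'E'
from h import *
q=env.state()["joints"];Rn=rot()
T=R.from_matrix(np.array([[0,0,-1],[0,1,0],[1,0,0]]))
def W(q1,b,Rt): return (R.from_euler("ZY",[q1,b]).inv()*Rt*T.inv()).as_euler("ZYZ")
print(W(q[0],q[1]+q[2],Rn),q[3:])
for q1 in(-.3,-.1,.1,.3):
  for al in(60,90,123):
    a=np.radians(al-90); Rt=R.from_rotvec(np.radians(72)*np.array([np.cos(a),np.sin(a),0]))*Rn
    print(q1,al,W(q1,2.1,Rt).round(2), Rt.apply([1,0,0]).round(2))
E
```

```text
[0.    0.827 0.937] [0.    0.827 0.937]
-0.3 60 [1.4  1.22 0.01] [ 0.48  0.82 -0.31]
-0.3 90 [1.15 1.65 0.4 ] [ 0.    0.95 -0.31]
-0.3 123 [0.77 2.06 0.68] [-0.51  0.8  -0.31]
-0.1 60 [1.49 1.05 0.03] [ 0.48  0.82 -0.31]
-0.1 90 [1.25 1.49 0.47] [ 0.    0.95 -0.31]
-0.1 123 [0.92 1.93 0.81] [-0.51  0.8  -0.31]
0.1 60 [1.59 0.88 0.04] [ 0.48  0.82 -0.31]
0.1 90 [1.35 1.33 0.51] [ 0.    0.95 -0.31]
0.1 123 [1.05 1.79 0.91] [-0.51  0.8  -0.31]
0.3 60 [1.71 0.71 0.02] [ 0.48  0.82 -0.31]
0.3 90 [1.44 1.16 0.54] [ 0.    0.95 -0.31]
0.3 123 [1.16 1.63 0.99] [-0.51  0.8  -0.31]
```

Emit:
step_arm([
  [-25,0,0,0,0,0],
  [-35,0,0,0,0,0],
  [-35,0,0,0,0,0],
  [-35,0,0,0,0,0],
  [-35,0,0,0,0,0],
  [-25,0,0,0,0,0],
  [-15,0,0,0,0,0],
  [0,0,0,0,0,0],
])

```text
t: 17.45
eef_pos: [631.8, 26.9, 320.2]
tcp_rot: [1.012, 1.568, 0.014]
ft_force: [0.5, 0.2, -2.9]
opening: 0.315
```

Emit:
step_arm([
  [0,0,0,0,0.03,0.02],
  [0,0,0,0,0.06,0.04],
  [0,0,0,0,0.088,0.057],
  [0,0,0,0,0.088,0.057],
  [0,0,0,0,0.088,0.057],
  [0,0,0,0,0.06,0.04],
  [0,0,0,0,0.03,0.02],
])

```text
t: 18.32
eef_pos: [630.0, 27.7, 310.8]
tcp_rot: [2.58, 1.022, 1.579]
ft_force: [0.2, -0.0, -1.0]
opening: 0.315
```

```bash
cat > st.py <<'E'
from h import *
s=env.state();r=rot();print("t",s["t"],s["eef_pos"].round(1),"x",r.apply([1,0,0]),"z",r.apply([0,0,1]),"tilt",np.degrees(np.arccos(-r.apply([1,0,0])[2])).round(1))
print(s["joints"],"open",s["opening"]*95.1,"F",s["ft_force"].round(1),s["moment"].round(2),"qv",np.abs(s["qvel"]).max().round(3))
E
python3 st.py; python3 look.py d2 scene 200 60 400 260 3
```

```text
t 18.325 [630.   27.7 310.8] x [-0.004  0.522 -0.853] z [ 0.538 -0.718 -0.442] tilt 31.4
[-0.262  0.481  1.478  0.538  1.375  0.58 ] open 29.91747204284674 F [ 0.2 -0.  -1. ] [-0.39 -0.16  0.01] qv 0.265
```

View pics/d2.png

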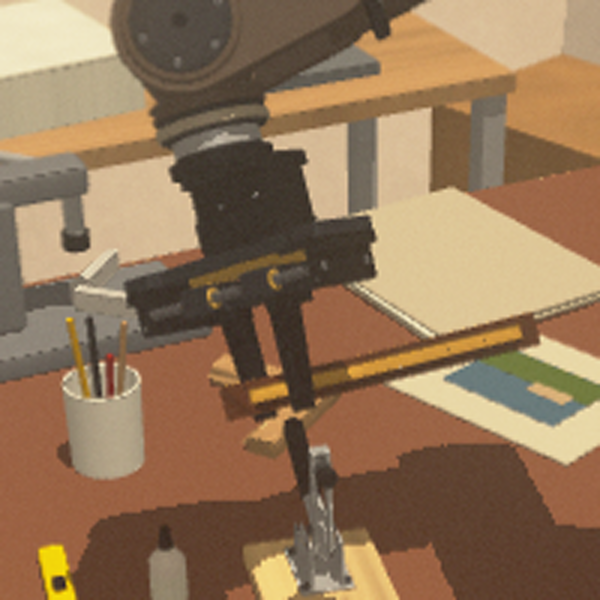

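Corner is held firmly and tilted about 31°. Continuing to roughly 75°.

Emit:
step_arm([
  [0,0,0,0,0.06,0.04],
  [0,0,0,0,0.09,0.058],
  [0,0,0,0,0.1,0.064],
  [0,0,0,0,0.1,0.064],
  [0,0,0,0,0.1,0.064],
  [0,0,0,0,0.08,0.05],
  [0,0,0,0,0.05,0.03],
  [0,0,0,0,0,0],
])

```text
t: 19.38
eef_pos: [629.4, 30.0, 306.9]
tcp_rot: [2.583, 0.32, 1.58]
ft_force: [0.6, 0.2, -1.1]
opening: 0.314
```

```bash
python3 st.py
```

```text
t 19.375 [629.4  30.  306.9] x [-0.009  0.949 -0.315] z [ 0.532 -0.262 -0.805] tilt 71.6
[-0.412  0.651  1.556  1.061  1.697  0.274] open 29.88742735636906 F [ 0.6  0.2 -1.1] [-0.76 -0.08  0.04] qv 0.012
```

Emit:
step_arm([
  [0,0,0,0,0.05,0.03],
  [0,0,0,0,0.03,0.02],
  [0,0,0,0,0,0],
  [0,0,0,0,0,0],
  [0,0,0,0,0,0],
  [0,0,0,0,0,0],
  [0,0,0,0,0,0],
  [0,0,0,0,0,0],
])

```text
t: 20.38
eef_pos: [629.3, 31.0, 307.8]
tcp_rot: [2.582, 0.225, 1.581]
ft_force: [-0.0, 0.1, -0.7]
opening: 0.313
```

```bash
python3 st.py;python3 look.py e1 scene 180 80 380 260 3;python3 look.py e2 top 200 130 420 310 3; python3 - <<'E'
from h import *
s=env.state();r=rot();g=s["eef_pos"]+r.apply([6,0,0])
# predicted corner points in tool frame: u=+y tool, thickness x tool (back=+x), other leg dir=-z tool
pts={"apex":[0,-117,15],"rend_out":[0,48,15],"rend_in":[0,48,-15],"lend_out":[0,-117,-150],"lend_in":[0,-87,-150],"inner":[0,-87,-15]}
for k,p in pts.items():
    w=[g+r.apply([dx,*p[1:]]) for dx in(12,-12)]
    print(k,np.round(w,0).tolist(),"scene",((proj("scene",w)-[180,80]+.5)*3).round().tolist(),"top",((proj("top",w)-[200,130]+.5)*3).round().tolist())
E
```

```text
t 20.375 [629.3  31.  307.8] x [-0.01   0.975 -0.223] z [ 0.533 -0.183 -0.826] tilt 77.1
[-0.42   0.679  1.567  1.121  1.75   0.245] open 29.7530035964569 F [-0.   0.1 -0.7] [-0.75 -0.19  0.03] qv 0.001
apex [[538.0, 31.0, 231.0], [538.0, 7.0, 236.0]] scene [[451.0, 390.0], [437.0, 370.0]] top [[303.0, 328.0], [332.0, 328.0]]
rend_out [[678.0, 52.0, 316.0], [678.0, 28.0, 322.0]] scene [[287.0, 345.0], [273.0, 323.0]] top [[288.0, 124.0], [319.0, 123.0]]
rend_in [[662.0, 57.0, 341.0], [662.0, 34.0, 346.0]] scene [[310.0, 311.0], [296.0, 290.0]] top [[279.0, 132.0], [310.0, 131.0]]
lend_out [[450.0, 61.0, 367.0], [450.0, 38.0, 372.0]] scene [[580.0, 218.0], [564.0, 199.0]] top [[249.0, 402.0], [281.0, 402.0]]
lend_in [[476.0, 65.0, 383.0], [476.0, 41.0, 388.0]] scene [[553.0, 207.0], [537.0, 188.0]] top [[245.0, 362.0], [278.0, 362.0]]
inner [[548.0, 40.0, 271.0], [548.0, 17.0, 276.0]] scene [[446.0, 352.0], [431.0, 332.0]] top [[291.0, 304.0], [322.0, 304.0]]
```

View pics/e1.png

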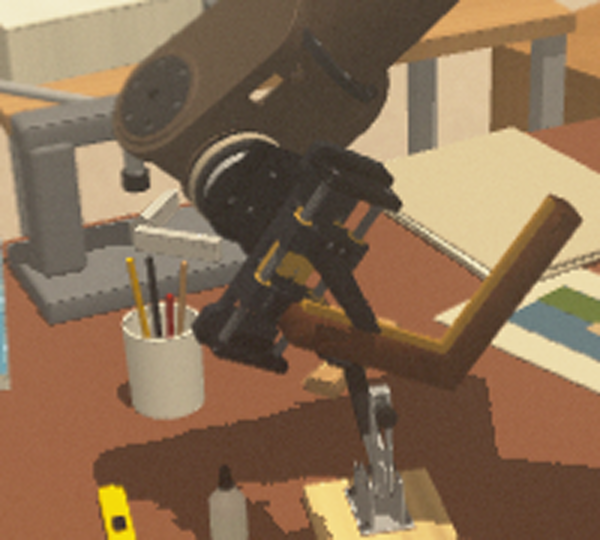

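View pics/e2.png

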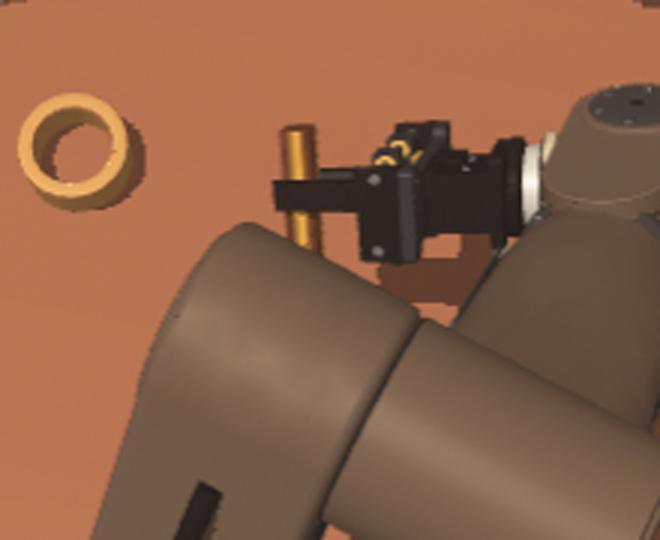

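The prediction fits: apex predicted at crop (451,390) and seen at (457,388), left end predicted (580,218) and seen (580,220). So the corner hasn't slipped. One last check of the bystanders against the first picture, then I'll hand in.

```bash
python3 - <<'E'
import cv2,numpy as np
a=cv2.imread("pics/scene0.png").astype(int);b=cv2.imread("pics/e1_full.png").astype(int)
for n,(x0,y0,x1,y1) in dict(glue=(245,232,268,270),knife=(208,238,232,284),mug=(218,165,236,220),offcut=(322,310,360,332),tape=(264,345,326,400),calc=(385,385,475,460)).items():
    d=np.abs(a-b)[y0:y1,x0:x1].max(2);print(n,d.mean().round(1),(d>60).mean().round(3))
from cell import env
env.job_done(); print(env.state()["t"])
E
```

```text
glue 40.1 0.062
knife 14.2 0.003
mug 8.0 0.0
offcut 10.4 0.0
tape 9.7 0.0
calc 8.5 0.0
the job is handed in; nothing more can be done
the job is handed in; nothing more can be done
```

The clamp cycle is done, and the job was handed in at about 20.5 s with the corner held in the gripper, tipped and still.

**Clamp:**
- I first gripped the handle to swing it, but it slipped out just short of dead centre.
- I then pushed it home with closed fingers until it hit its stop. The push force rose to about 25 N.
- The picture showed the handle upright and the pad down with the arm backed away. It stayed locked about 3 s, from roughly t = 6.5 to 9.5.
- I pushed it back to its open stop, with about 30 N at the fingers. Both cameras then showed the handle and clamp arm as at the start.

**Corner:**
- I gripped the right leg about 102 mm from the mitre; the jaws closed to 29.7 mm on the 30 mm leg. It lifted straight out, level.
- At the end the tool was tilted 77° and the arm was still. The scene camera put the corner within about 2 pixels of where the gripper pose says it should be, so it has not slipped.
- Its lowest point is about 230 mm above the bench.

**Other things on the bench:** In the final picture, the knife, mug, offcut, tape and calculator matched the first one. Two things are less certain:
- **Glue bottle:** its patch differed in brightness, most likely the arm's shadow. It is visible standing in about the same place, and the gripper body stayed roughly 100 mm from it.
- **Finished corner:** I did not compare it by number. The gripper never came near it, and in the pictures it stayed in place.

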